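# Lower the drawing lamp one hole on its telescoping stand

## Robot

A 7-joint arm with a two-finger parallel gripper is mounted at the origin on the work surface. World frame = base frame: x ahead of the robot, y to its left, z up, the work surface at z = 0. Lengths are in m, angles in rad, forces in N, time in s.
With the tool pointing down it reaches from about 0.4 to 0.9 m from the base axis. Payload 5.5 kg.
Tool frame: the origin (TCP) lies midway between the tips of the shut fingers; the grasp point (between the pads) lies 19 mm behind it; z points along the fingers, x is the direction in which the jaws open and shut, and the axes are right-handed (so a half turn about z gives the same grasp; the last joint's range is limited). The gripper opens to 92 mm and grips with 3 to 60 N. Pads are 19 mm wide; open, the fingers measure 130 mm over their backs; the gripper's body (75 mm by 190 mm) begins 47 mm behind the grasp point.
Start: joints at [-0.87, 0.501, -0.427, 1.55, 0.221, 1.138, -0.21], TCP at [0.276, 0.589, 0.227] pointing down, gripper open.
Joint ranges: [-2.88, 2.88], [-0.31, 2.03], [-1.54, 1.56], [0.2, 2.42], [-1.41, 4.55], [0.19, 2.02], [-2.57, 2.57]. Speed limits (rad/s): [2.57, 2.57, 3.14, 3.14, 3.14, 3.14, 3.14].

## Interface

Orientations are given as a unit quaternion [x, y, z, w].
In Python, from plant import robot gives the robot as it stands.
- The arm moves only by the tool drive_tool, never from a script. Its argument "deltas" is a list that holds one entry, the list of rows, each a list of 5 numbers: the closure, from 0 (fully open) to 1 (shut), then the shift along the tool's x, y, z in mm, then the turn about the tool's z in rad. In form: [[[gripper, x, y, z, yaw], ...]]. A call has 1 to 8 rows; each row shifts and turns the commanded pose from where the row before left it, along the tool's axes as they then stand; what a row does not reach is not made up. A row lasts 1/10 s, in which the tool goes at most 50 mm and 8.59 degrees, less where a joint would pass 70% of its speed; a pose out of reach is approached as far as the arm can. A call with a gripper value outside its range is refused whole. The fingers move at their own pace and stop on an object; "squeeze" is the grip in N (left out, the last holds). Time passes only in rows, so rows that do not move let the fingers close. It gives the time, the measured TCP pose, the force and the opening at its end, in the units of the state.
- robot.state(): the state, without advancing time (a new reading comes with each control period).
- robot.get_image(name): name is "scene" or "side" or "wrist"; returns a dict with "img" (420x560x3 uint8, red, green, blue), "fovy" (degrees; the focal length in pixels is half the picture's height over the tangent of half this angle, whatever the lens; pixels are square), "cx", "cy" (the principal point, pixels), "distortion" ([k1, k2, p1, p2, k3] as OpenCV has them; the pictures are not rectified), "R" (3x3) and "t" (3): a world point X has camera coordinates R X + t. Camera axes: x right, y down, z forward; pixel columns grow to the right and rows downward; lengths in m; the calibration is good to about 2 mm. A picture is of the moment at which its call begins. There is no depth.
- robot.close_job(): hands the job in, once; it reports no verdict.
Trained networks look in a picture, given as the dict that the camera call returned (one of the last four; its "shot" number tells which), for a name from the list of things; names that differ only in an ending like _2 or _b are one class to them, and where a whole thing is asked for, a point or a joint stands for the part that bears it (a point fixed in the world has none). Each returns a list of dicts, best first, with "confidence" (0 to 1); they miss things now and then, are a little off and sometimes report something else, mostly with a low value. They report only what shows in the picture. A call takes as long as a camera call.
- robot.search_frame(picture, label): "bbox" ([left, top, right, bottom] in pixels, round what is visible of it).
- robot.pinpoint(picture, label): "centre" ([column, row] in pixels: a listed point, or the origin of a listed thing).
The state is a dict: "t": time; "qpos": joint angles; "joint_velocities": joint speeds; "joint_efforts": joint torques, N m; "ee_pos": TCP position; "tcp_rot": TCP orientation; "wrist_force": force on the tool from outside, world axes, zero at the start; "ft_torque": the same for the moment, N m; "grip_width": opening from 0.0 (shut) to 1.0 (fully open).
Only numpy, scipy, OpenCV 4.12 (cv2) and the standard library are available. Lean on these libraries where they do the work, as an engineer would, in place of code of your own. Each camera call takes 0.05 s, during which the arm holds its last target. There are 200 camera calls.

## Task

Lower the drawing lamp to the next hole of its telescoping stand: squeeze the sprung button on the sleeve to free it, bring the sleeve down off its hole, let the button go and push the sleeve gently down until it clicks into the next hole and stops, with the button sprung fully out again. Do not run past that hole, never force the sleeve against the pin, and leave the jars, cup, pot, brush and sketchbook where they are.

Things in the scene. Friction and masses are not known exactly. Their poses are not given: they have to be found in the camera images.
- stand: table-top lamp stand, fixed to the table: three splayed black legs, feet 140 mm from the axis, low hub (top 48 mm above the table), and a 14 mm square steel post up its vertical axis. Origin on the axis at table level; z up; its +x points to the side the button is on, its +y to the side the lamp arm is on
- post: the fixed 14 mm square steel post inside the sleeve, same origin and axes as the stand. It carries a column of locking holes, hidden inside the sleeve
- sleeve: upper tube of the stand, the part to lower: square aluminium tube 34 x 34 mm, 185 mm long, black solid top cap, sliding down over the post; it does not turn. Origin on its axis at its lower end (135 mm above the table at the start); axes as the stand. With its lamp it weighs 0.3 to 0.5 kg. Unlocked it stays where it is left; it takes 2 to 8 N of downward push to slide, more to lift
- sleeve_top (a point): centre of the flat top cap of the sleeve (34 x 34 mm), the place to push down on; 320 mm above the table at the start
- button_face (a point): centre of the outer face of the round push button, 18 mm across, on the sleeve's +x face, 29 mm below the top cap; it rides with the sleeve. Out, it stands 8.5 mm proud (42.5 mm over button and sleeve); fully pressed 1 mm (35 mm). It can be pinched from above, one finger on it and one on the sleeve's opposite face
- lamp (a point): centre of the black lamp head's upper face (the lamp is 90 mm across, on a 12 mm arm), 155 mm out on the sleeve's +y side and 93 mm below the top cap; a fitting rises 28 mm above this point. It moves with the sleeve; nothing to do to it
- button (a joint): travel of the button, m: 0 fully out (pin locked in a hole), 0.0075 fully pressed; spring 3.6 to 10 N. Pressing draws the pin out of the hole, clear from 0.005. Let go between holes, the pin rides on the post and the button stays at 0.005; over a hole it springs out to 0 and locks. Pushing the sleeve while locked only loads the pin, which must never bear over 25 N
- slide (a joint): how far the sleeve has come down, m: 0 at the start (locked in its upper hole; 1.5 mm of play either way in each hole); the next hole lies between 0.040 and 0.070, different every time and not visible; below it there is no other; 0.084 is the end of travel. Released at 0.008 or more, the pin does not fall back into the first hole
- jar_a: closed glass paint jar with a white screw lid, 48 mm across, 62 mm high; origin at the centre of its underside; a bystander
- jar_b: closed glass paint jar with a white screw lid, 48 mm across, 62 mm high; origin at the centre of its underside; a bystander
- jar_c: closed glass paint jar with a white screw lid, 48 mm across, 62 mm high; origin at the centre of its underside; a bystander
- jar_d: closed glass paint jar with a white screw lid, 48 mm across, 62 mm high; origin at the centre of its underside; a bystander
- cup_a: empty clear plastic cup, 72 mm across, 95 mm high; origin at the centre of its underside; a bystander
- brush_pot: white ceramic brush pot, 84 mm across, 100 mm high; origin at the centre of its underside; a bystander
- brush: paint brush lying on the table; a bystander
- sketchbook: closed sketchbook, 150 x 210 x 18 mm, lying on the table; origin at the centre of its underside; a bystander

How it is judged:
On the way, in this order (a step that is already met when the one before it is completed fails the run):
1. the button is pressed in while the sleeve is still at its upper hole (value of joint button above 0.005 m and value of joint slide below 0.006 m), for 0.1 s.
2. the sleeve has been brought down off its upper hole (value of joint slide above 0.009 m), for 0.1 s.
3. the button has sprung out with the sleeve at its next hole (value of joint button below 0.0015 m and value of joint slide between 0.036 and 0.074 m), for 0.2 s.
At the end, for the whole second after the job is handed in: The sleeve is locked in its next hole (come down 36 to 74 mm), its button fully out (within 1.5 mm), at rest and let go (all of step 3 and velocity of joint slide between -0.003 and 0.003 m/s); the robot touches nothing.
It fails at once if the sleeve is forced against its locking pin with more than 25 N (contact force between sleeve and post above 25 N).
It fails at once if a bystander is pushed more than 40 mm away (distance of any of jar_a, jar_b, jar_c, jar_d, cup_a, brush_pot, brush, sketchbook from where it was at the start of the episode above 0.04 m).
It also fails if it takes over 38 s, if anything falls off the work surface, if the arm or the gripper's body presses on something with over 40 N, if the wrist force passes 120 N, or if a joint passes its speed limit or range.

## Working session

There is one attempt and no reset: what is moved stays moved. The work goes in short steps, Python scripts to look and compute and a tool call to move; the robot and the scene stay as the last step left them, time stands still between calls to the robot, and variables do not carry over. Pictures are saved under pics/ and viewed, about 8 in all and at most 12, crops included, and the job is handed in when it is done.

Besides the shell and the picture viewer there is one more tool, called after "Request:" by a JSON object that holds its "fn" and its "kwargs", one argument or row to a line. drive_tool: Moves the arm, as the interface text tells. Its arguments: {"type":"object","properties":{"deltas":{"type":"array","items":{"type":"array","items":{"type":"array","items":{"type":"number"}}}},"squeeze":{"type":"number"}},"required":["deltas"]}

```bash
mkdir -p pics; cat > h.py <<'E'
from plant import robot
import numpy as np, cv2
from scipy.optimize import least_squares
def K(p):
    f=210/np.tan(np.radians(p["fovy"])/2); return np.array([[f,0,p["cx"]],[0,f,p["cy"]],[0,0,1]])
def proj(p,X):
    return cv2.projectPoints(np.atleast_2d(X).astype(float),cv2.Rodrigues(np.array(p["R"]))[0],np.array(p["t"],float),K(p),np.array(p["distortion"],float))[0][:,0]
def ray(p,uv):
    n=cv2.undistortPoints(np.array([[uv]],float),K(p),np.array(p["distortion"],float))[0,0]
    R=np.array(p["R"]);return -R.T@np.array(p["t"]),R.T@np.array([n[0],n[1],1])
def onz(p,uv,z):
    c,d=ray(p,uv);return c+d*(z-c[2])/d[2]
def tri(obs):
    A=np.zeros((3,3));b=np.zeros(3)
    for p,uv in obs:
        c,d=ray(p,uv);d=d/np.linalg.norm(d);M=np.eye(3)-np.outer(d,d);A+=M;b+=M@c
    return np.linalg.solve(A,b)
def save(p,n): cv2.imwrite("pics/"+n+".png",p["img"][:,:,::-1])
E
python3 - <<'E'
from h import *
s=robot.state();print({k:np.round(v,3) for k,v in s.items()})
P={}
for n in ["scene","side","wrist"]:
    p=P[n]=robot.get_image(n)
    print(n,-np.array(p["R"]).T@p["t"])
    for l in ["sleeve_top","button_face","lamp","stand"]:
        print(l,[(np.round(d["centre"]),round(d["confidence"],2)) for d in robot.pinpoint(p,l)][:3])
    save(p,n+"0")
a=np.hstack([P["scene"]["img"],P["side"]["img"]]);
cv2.imwrite("pics/both0.png",cv2.resize(a,(800,300))[:,:,::-1])
E
```

```text
{'t': np.float64(0.0), 'qpos': array([-0.87 ,  0.502, -0.427,  1.551,  0.221,  1.138, -0.21 ]), 'joint_velocities': array([ 0.001,  0.002,  0.001, -0.001, -0.001, -0.   , -0.001]), 'joint_efforts': array([ 0.0000e+00, -5.6659e+01, -5.8160e+00, -2.7911e+01, -6.9000e-02,
        3.1000e-02,  0.0000e+00]), 'ee_pos': array([0.275, 0.588, 0.226]), 'tcp_rot': array([ 0.844,  0.537, -0.001,  0.   ]), 'wrist_force': array([-0.352,  0.374,  0.427]), 'ft_torque': array([-0.045, -0.019,  0.029]), 'grip_width': np.float64(1.0)}
scene [ 0.95353976 -0.72394471  1.29417406]
sleeve_top [(array([287., 174.]), 0.87)]
button_face [(array([294., 187.]), 0.39), (array([353., 178.]), 0.23)]
lamp [(array([354., 175.]), 0.68), (array([286., 238.]), 0.67), (array([325., 168.]), 0.66)]
stand [(array([285., 243.]), 0.61), (array([354., 174.]), 0.55)]
side [ 0.32435736 -1.10216129  1.186021  ]
sleeve_top [(array([288., 168.]), 0.88), (array([286., 178.]), 0.33)]
button_face [(array([297., 171.]), 0.57)]
lamp [(array([293., 156.]), 0.62), (array([359., 347.]), 0.24)]
stand [(array([287., 249.]), 0.82)]
wrist [0.20780777 0.62142629 0.3838352 ]
sleeve_top []
button_face []
lamp []
stand []
```

View pics/scene0.png

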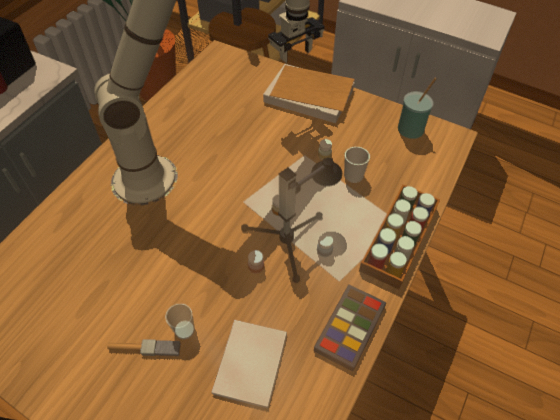

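View pics/side0.png

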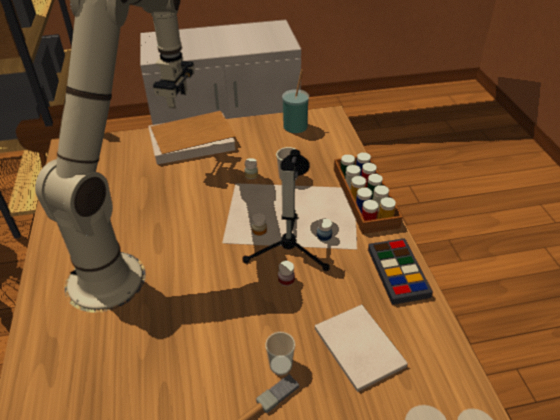

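The scene shows the stand at about (286,238), with the sleeve top at (287,174) and the lamp head at about (328,172). In the side view the top is at (288,168) and the lamp at (294,160), with jars around the feet. Next I triangulate these.

```bash
python3 - <<'E'
from h import *
a=robot.get_image("scene");b=robot.get_image("side")
T=tri([(a,(287,174)),(b,(288,168))]);S=tri([(a,(285,241)),(b,(287,246))]);
print(T,S, onz(a,(287,174),.32),onz(b,(288,168),.32))
for p,n in((a,'sc'),(b,'si')):
    print([(np.round(d["centre"]),round(d["confidence"],2), onz(p,d["centre"],.227).round(3)) for d in robot.pinpoint(p,"lamp")])
    print([(np.round(d["centre"]),round(d["confidence"],2), onz(p,d["centre"],.291).round(3)) for d in robot.pinpoint(p,"button_face")])
axis=T[:2]
print("jars")
for l in["jar_a","cup_a","brush_pot"]:
    print(l,[(onz(b,d["centre"],0).round(3),round(d["confidence"],2)) for d in robot.pinpoint(b,l)])
ims=[cv2.resize(p["img"][110:270,220:380],(400,400),interpolation=cv2.INTER_CUBIC) for p in(a,b)]
cv2.imwrite("pics/crop1.png",np.hstack(ims)[:,:,::-1])
E
```

```text
[0.55400457 0.01620035 0.31434562] [0.55252371 0.00994719 0.01206994] [0.55407805 0.0152774  0.32      ] [0.55340965 0.00457189 0.32      ]
[(array([328., 168.]), 0.64, array([0.606, 0.164, 0.227])), (array([295., 186.]), 0.49, array([0.556, 0.058, 0.227]))]
[(array([294., 185.]), 0.44, array([0.578, 0.012, 0.291]))]
[(array([295., 160.]), 0.69, array([0.608, 0.157, 0.227]))]
[(array([298., 172.]), 0.6, array([0.584, 0.016, 0.291]))]
jars
jar_a [(array([0.493, 0.397, 0.   ]), 0.79), (array([0.678, 0.042, 0.   ]), 0.61)]
cup_a [(array([ 0.458, -0.377,  0.   ]), 0.71), (array([ 0.664, -0.366,  0.   ]), 0.27)]
brush_pot [(array([0.619, 0.354, 0.   ]), 0.6), (array([ 0.522, -0.114,  0.   ]), 0.17)]
```

View pics/crop1.png

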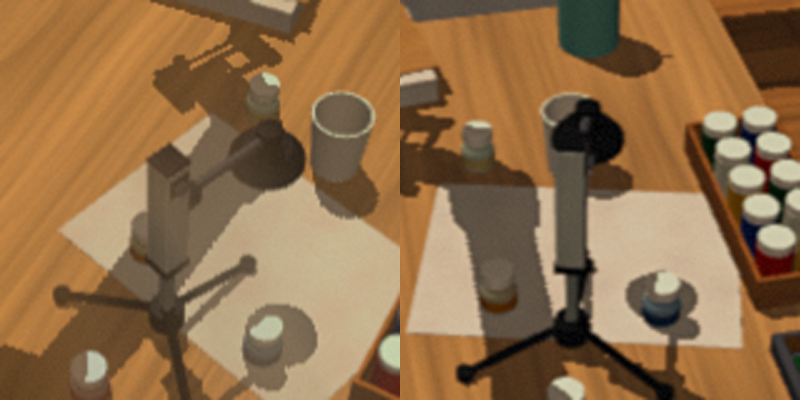

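Sleeve top is at about (0.554, 0.013). The lamp direction is about 70°, so the button faces about −20°. I go up and then across, and turn afterwards.

Request:
{"fn": "drive_tool", "kwargs": {
  "deltas": [
    [[0,0,0,-40,0],[0,0,0,-50,0],[0,0,0,-50,0],[0,0,0,-50,0],[0,-15,19,-10,0],[0,-28,35,0,0],[0,-28,35,0,0],[0,-28,35,0,0]]
  ],
  "squeeze": 25
}}

```text
t: 2.0
ee_pos: [0.3463, 0.4451, 0.4269]
tcp_rot: [0.844, 0.537, 0.0, -0.0]
wrist_force: [0.4, -0.1, -0.3]
grip_width: 1.001
```

Request:
{"fn": "drive_tool", "kwargs": {
  "deltas": [
    [[0,-28,35,0,0],[0,-28,35,0,0],[0,-28,35,0,0],[0,-28,35,0,0],[0,-28,35,0,0],[0,-28,35,0,0],[0,-28,35,0,0],[0,-28,35,0,0]]
  ]
}}

```text
t: 2.8
ee_pos: [0.505, 0.1232, 0.4271]
tcp_rot: [0.844, 0.537, 0.0, 0.0]
wrist_force: [0.2, -0.2, 0.1]
grip_width: 0.998
```

Request:
{"fn": "drive_tool", "kwargs": {
  "deltas": [
    [[0,0,0,0,0.148],[0,0,0,0,0.148],[0,0,0,0,0.148],[0,0,0,0,0.148],[0,0,0,0,0.148],[0,0,0,0,0.148],[0,0,0,0,0.148],[0,0,0,0,0.148]]
  ]
}}

```text
t: 3.6
ee_pos: [0.5044, 0.125, 0.4268]
tcp_rot: [1.0, -0.028, 0.0, -0.0]
wrist_force: [0.2, -0.2, 0.4]
grip_width: 0.998
```

Request:
{"fn": "drive_tool", "kwargs": {
  "deltas": [
    [[0,0,0,0,0.148],[0,0,0,0,0.148],[0,0,0,0,0],[0,0,0,0,0]]
  ]
}}

```text
t: 4.0
ee_pos: [0.5044, 0.125, 0.4268]
tcp_rot: [0.985, -0.171, 0.0, -0.0]
wrist_force: [-0.4, 0.2, -0.5]
grip_width: 0.998
```

Request:
{"fn": "drive_tool", "kwargs": {
  "deltas": [
    [[0,28,30,0,0],[0,28,30,0,0],[0,28,29,0,0],[0,0,0,0,0],[0,0,0,0,0]]
  ]
}}

```text
t: 4.5
ee_pos: [0.5533, 0.0116, 0.4264]
tcp_rot: [0.985, -0.173, -0.0, -0.0]
wrist_force: [0.4, 0.0, -0.6]
grip_width: 0.999
```

```bash
python3 - <<'E'
from h import *
p=robot.get_image("wrist");s=robot.state();print(s["ee_pos"],s["tcp_rot"],s["qpos"].round(2) if hasattr(s["qpos"],'round') else s["qpos"])
for l,z in[("sleeve_top",.32),("button_face",.291),("lamp",.227)]:
    print(l,[(np.round(d["centre"],1),round(d["confidence"],2), onz(p,d["centre"],z).round(4)) for d in robot.pinpoint(p,l)])
print(proj(p,[[.554,.013,.32]]))
save(p,"w1")
E
```

```text
[0.5531098  0.0131117  0.42653401] [ 9.85162878e-01 -1.71621430e-01 -3.14777964e-04 -3.00377561e-04] [-0.12  0.17  0.06  1.52 -0.01  1.45 -0.41]
sleeve_top [(array([287.7, 199. ]), 0.87, array([0.5573, 0.0183, 0.32  ]))]
button_face [(array([291.6, 228.8]), 0.58, array([ 0.5488, -0.0164,  0.291 ])), (array([311.9, 188.6]), 0.49, array([0.5781, 0.0129, 0.291 ]))]
lamp [(array([282.2,  14.8]), 0.66, array([0.6049, 0.165 , 0.227 ]))]
[[286.02030659 206.3879372 ]]
```

View pics/w1.png

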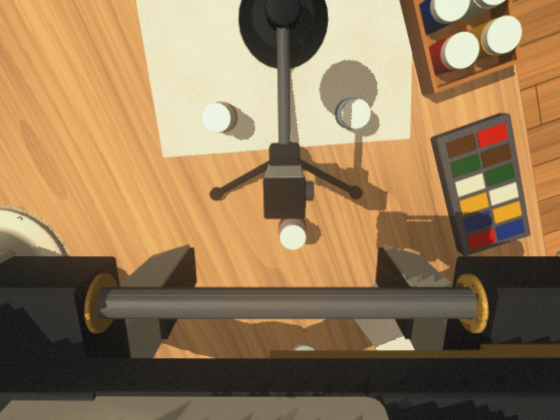

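The wrist view shows the cap centred at about (286,198). The button is on its right at about (310,190), and the lamp arm runs straight up to (282,10). The jaws are across the button axis, so I correct slightly and go lower for one more look.

Request:
{"fn": "drive_tool", "kwargs": {
  "deltas": [
    [[0,3,-5,10,-0.02],[0,0,0,25,0],[0,0,0,25,0],[0,0,0,20,0],[0,0,0,0,0],[0,0,0,0,0]]
  ]
}}

```text
t: 5.3
ee_pos: [0.5577, 0.0171, 0.3466]
tcp_rot: [0.987, -0.162, -0.0, -0.0]
wrist_force: [-0.2, -1.3, 0.4]
grip_width: 1.002
```

```bash
python3 - <<'E'
from h import *
p=robot.get_image("wrist");s=robot.state();print(s["ee_pos"],s["tcp_rot"])
for l,z in[("sleeve_top",.32),("button_face",.291),("lamp",.227)]:
    print(l,[(np.round(d["centre"],1),round(d["confidence"],2), onz(p,d["centre"],z).round(4)) for d in robot.pinpoint(p,l)])
q=np.array(s["tcp_rot"]);from scipy.spatial.transform import Rotation as R
M=R.from_quat(q).as_matrix();print("tool x",M[:,0])
# cap outline hypothesised at TCP axis
c=np.array(s["ee_pos"])
pts=[np.r_[(c+M[:,0]*i*.017+M[:,1]*j*.017)[:2],.32] for i,j in[(-1,-1),(1,-1),(1,1),(-1,1)]]
pp=proj(p,pts);print(pp.round(1))
im=p["img"].copy();cv2.polylines(im,[pp.round().astype(int)],True,(255,0,0),1)
cv2.imwrite("pics/w2.png",cv2.resize(im[100:300,160:420],(780,600),interpolation=cv2.INTER_CUBIC)[:,:,::-1])
E
```

```text
[0.55826724 0.01691353 0.34754273] [ 9.86768707e-01 -1.62133160e-01  5.53350053e-04 -2.24656785e-04]
sleeve_top [(array([280.8, 244.7]), 0.84, array([0.5553, 0.019 , 0.32  ]))]
button_face [(array([318.7, 225.2]), 0.66, array([0.5793, 0.013 , 0.291 ]))]
lamp []
tool x [ 0.94742506 -0.31997611  0.00101921]
[[256.8 218.4]
 [316.8 218.5]
 [315.3 273. ]
 [258.1 272.9]]
```

View pics/w2.png

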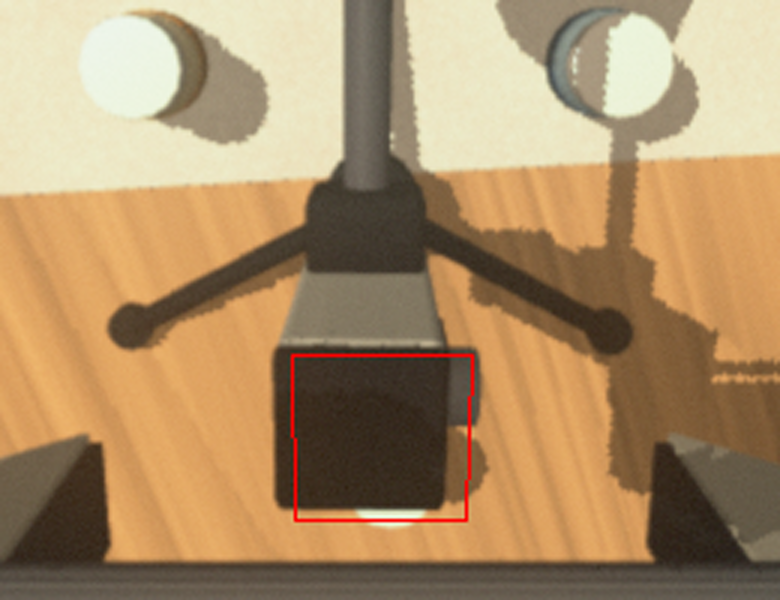

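The cap sits about 3.5 mm to the tool's −x and 2 mm to its −y, and it looks square to the jaws. I correct, go down to the button and squeeze.

Request:
{"fn": "drive_tool", "kwargs": {
  "deltas": [
    [[0.2,-3,-2,5,0],[0.2,0,0,20,0],[0.2,0,0,20,0],[0.2,0,0,20,0],[0.2,0,0,10,0],[0.2,0,0,0,0]]
  ],
  "squeeze": 18
}}

```text
t: 6.1
ee_pos: [0.5545, 0.0193, 0.2704]
tcp_rot: [0.987, -0.163, -0.001, 0.0]
wrist_force: [0.5, -0.3, 0.9]
grip_width: 0.796
```

Request:
{"fn": "drive_tool", "kwargs": {
  "deltas": [
    [[1,0,0,0,0],[1,0,0,0,0],[1,0,0,0,0],[1,0,0,0,0],[1,0,0,0,0],[1,0,0,0,0]]
  ]
}}

```text
t: 6.7
ee_pos: [0.5553, 0.0195, 0.272]
tcp_rot: [0.987, -0.163, -0.0, -0.0]
wrist_force: [-2.2, 0.5, 2.6]
grip_width: 0.379
```

The width is 34.9 mm, so the button is fully pressed. Side force is only about 2 N. I bring the sleeve down 16 mm.

Request:
{"fn": "drive_tool", "kwargs": {
  "deltas": [
    [[1,0,0,0,0],[1,0,0,2,0],[1,0,0,2,0],[1,0,0,2,0]]
  ]
}}

```text
t: 7.1
ee_pos: [0.5553, 0.0195, 0.2655]
tcp_rot: [0.987, -0.163, -0.0, -0.0]
wrist_force: [-3.4, 1.7, 3.3]
grip_width: 0.381
```

Request:
{"fn": "drive_tool", "kwargs": {
  "deltas": [
    [[1,0,0,2,0],[1,0,0,3,0],[1,0,0,3,0],[1,0,0,2,0],[1,0,0,0,0],[1,0,0,0,0]]
  ]
}}

```text
t: 7.7
ee_pos: [0.5552, 0.0195, 0.2549]
tcp_rot: [0.987, -0.163, -0.001, -0.0]
wrist_force: [-2.6, 2.8, -2.7]
grip_width: 0.378
```

Request:
{"fn": "drive_tool", "kwargs": {
  "deltas": [
    [[0.2,0,0,0,0],[0.2,0,0,0,0],[0.2,0,0,0,0],[0.2,0,0,0,0]]
  ]
}}

```text
t: 8.1
ee_pos: [0.5558, 0.0186, 0.256]
tcp_rot: [0.987, -0.163, 0.0, 0.0]
wrist_force: [-0.6, -0.6, 0.9]
grip_width: 0.678
```

Request:
{"fn": "drive_tool", "kwargs": {
  "deltas": [
    [[0.2,0,0,-8,0],[0.2,0,0,-8,0],[0.2,0,0,0,0],[0.2,0,0,0,0]]
  ]
}}

```text
t: 8.5
ee_pos: [0.5559, 0.0192, 0.2724]
tcp_rot: [0.987, -0.163, 0.001, -0.0]
wrist_force: [0.1, -0.3, 0.2]
grip_width: 0.796
```

```bash
python3 - <<'E'
from h import *
p=robot.get_image("wrist");s=robot.state();print(s["ee_pos"],s["wrist_force"])
from scipy.spatial.transform import Rotation as R
M=R.from_quat(s["tcp_rot"]).as_matrix()
c=np.array(s["ee_pos"]);im=p["img"].copy()
for z,col in((.304,(255,0,0)),(.32,(0,255,0))):
    pts=[np.r_[(c+M[:,0]*i*.017+M[:,1]*j*.017)[:2],z] for i,j in[(-1,-1),(1,-1),(1,1),(-1,1)]]
    cv2.polylines(im,[proj(p,pts).round().astype(int)],True,col,1)
cv2.imwrite("pics/w3.png",cv2.resize(im[100:300,160:420],(780,600),interpolation=cv2.INTER_CUBIC)[:,:,::-1])
E
```

```text
[0.55563622 0.01918861 0.27193258] [-1.28037569  0.28241035  0.23540507]
```

View pics/w3.png

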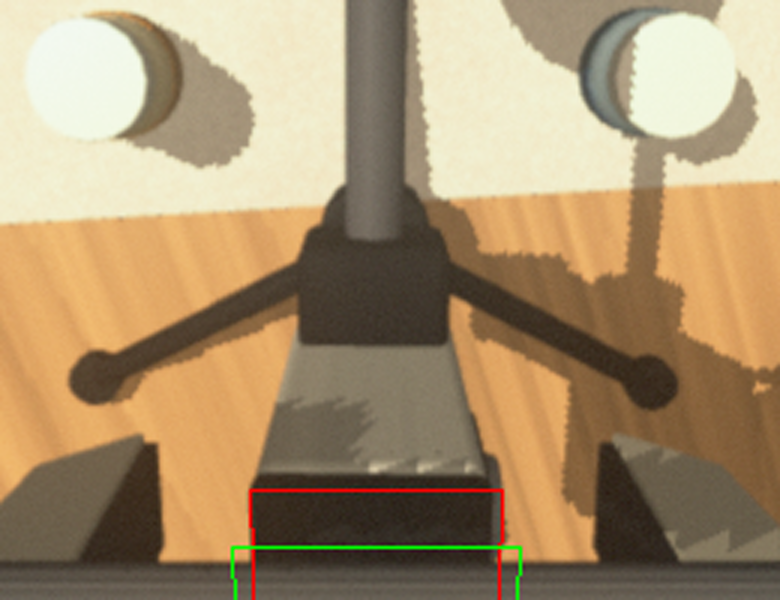

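The picture shows the cap edge at row ~480, matching a cap at z≈0.304 (16 mm down). The button stands slightly out on the right, so the pin is riding on the post. Next I rise, shut the fingers and push gently on the cap.

Request:
{"fn": "drive_tool", "kwargs": {
  "deltas": [
    [[0.2,0,0,-25,0],[0.2,0,0,-30,0],[1,-1,-1,0,0],[1,0,0,0,0],[1,0,0,0,0],[1,0,0,0,0],[1,0,0,0,0]]
  ]
}}

```text
t: 9.25
ee_pos: [0.5545, 0.0204, 0.3257]
tcp_rot: [0.987, -0.163, -0.001, 0.0]
wrist_force: [-0.1, 1.0, -0.7]
grip_width: 0.416
```

Request:
{"fn": "drive_tool", "kwargs": {
  "deltas": [
    [[1,0,0,6,0],[1,0,0,6,0],[1,0,0,4,0],[1,0,0,2,0],[1,0,0,2,0],[1,0,0,2,0],[1,0,0,1,0],[1,0,0,1,0]]
  ]
}}

```text
t: 10.05
ee_pos: [0.555, 0.0205, 0.3028]
tcp_rot: [0.987, -0.163, 0.0, -0.0]
wrist_force: [0.1, -0.5, 1.4]
grip_width: 0.01
```

Request:
{"fn": "drive_tool", "kwargs": {
  "deltas": [
    [[1,0,0,1,0],[1,0,0,1,0],[1,0,0,1,0],[1,0,0,1,0],[1,0,0,1,0],[1,0,0,1,0]]
  ]
}}

```text
t: 10.65
ee_pos: [0.5551, 0.0204, 0.2967]
tcp_rot: [0.987, -0.163, 0.0, -0.0]
wrist_force: [-0.3, 1.4, 2.9]
grip_width: 0.006
```

Request:
{"fn": "drive_tool", "kwargs": {
  "deltas": [
    [[1,0,0,2,0],[1,0,0,2,0],[1,0,0,2,0],[1,0,0,2,0],[1,0,0,2,0],[1,0,0,1,0]]
  ]
}}

```text
t: 11.25
ee_pos: [0.5551, 0.0204, 0.2855]
tcp_rot: [0.987, -0.163, 0.0, -0.0]
wrist_force: [-0.1, 0.0, 3.2]
grip_width: 0.002
```

Request:
{"fn": "drive_tool", "kwargs": {
  "deltas": [
    [[1,0,0,1,0],[1,0,0,1,0],[1,0,0,1,0],[1,0,0,1,0]]
  ]
}}

```text
t: 11.65
ee_pos: [0.555, 0.0205, 0.2815]
tcp_rot: [0.987, -0.163, 0.0, -0.0]
wrist_force: [0.2, 0.7, 4.2]
grip_width: 0.004
```

Request:
{"fn": "drive_tool", "kwargs": {
  "deltas": [
    [[1,0,0,1,0],[1,0,0,1,0]]
  ]
}}

```text
t: 11.85
ee_pos: [0.555, 0.0205, 0.2796]
tcp_rot: [0.987, -0.163, 0.0, -0.0]
wrist_force: [1.1, -0.3, 3.1]
grip_width: 0.005
```

Request:
{"fn": "drive_tool", "kwargs": {
  "deltas": [
    [[1,0,0,1,0],[1,0,0,1,0]]
  ]
}}

```text
t: 12.05
ee_pos: [0.555, 0.0205, 0.2777]
tcp_rot: [0.987, -0.163, 0.0, -0.0]
wrist_force: [0.5, 0.6, 3.0]
grip_width: 0.005
```

Request:
{"fn": "drive_tool", "kwargs": {
  "deltas": [
    [[1,0,0,1,0],[1,0,0,1,0]]
  ]
}}

```text
t: 12.25
ee_pos: [0.555, 0.0205, 0.2757]
tcp_rot: [0.987, -0.163, 0.0, -0.0]
wrist_force: [0.1, -0.6, 3.5]
grip_width: 0.0
```

Request:
{"fn": "drive_tool", "kwargs": {
  "deltas": [
    [[1,0,0,1,0],[1,0,0,1,0]]
  ]
}}

```text
t: 12.45
ee_pos: [0.555, 0.0204, 0.2737]
tcp_rot: [0.987, -0.163, 0.0, -0.0]
wrist_force: [0.6, 0.4, 2.8]
grip_width: -0.001
```

Request:
{"fn": "drive_tool", "kwargs": {
  "deltas": [
    [[1,0,0,1,0],[1,0,0,1,0]]
  ]
}}

```text
t: 12.65
ee_pos: [0.555, 0.0205, 0.2716]
tcp_rot: [0.987, -0.163, 0.0, -0.0]
wrist_force: [0.6, -0.3, 3.4]
grip_width: 0.005
```

Request:
{"fn": "drive_tool", "kwargs": {
  "deltas": [
    [[1,0,0,1,0],[1,0,0,1,0]]
  ]
}}

```text
t: 12.85
ee_pos: [0.555, 0.0204, 0.2696]
tcp_rot: [0.987, -0.163, 0.0, -0.0]
wrist_force: [1.4, 0.9, 3.6]
grip_width: 0.005
```

Request:
{"fn": "drive_tool", "kwargs": {
  "deltas": [
    [[1,0,0,1,0],[1,0,0,1,0]]
  ]
}}

```text
t: 13.05
ee_pos: [0.555, 0.0205, 0.2677]
tcp_rot: [0.987, -0.163, 0.0, -0.0]
wrist_force: [-0.6, 0.1, 3.3]
grip_width: 0.005
```

Request:
{"fn": "drive_tool", "kwargs": {
  "deltas": [
    [[1,0,0,1,0],[1,0,0,1,0]]
  ]
}}

```text
t: 13.25
ee_pos: [0.555, 0.0205, 0.2656]
tcp_rot: [0.987, -0.163, 0.0, -0.0]
wrist_force: [1.0, -0.1, 2.9]
grip_width: 0.004
```

Request:
{"fn": "drive_tool", "kwargs": {
  "deltas": [
    [[1,0,0,1,0],[1,0,0,1,0]]
  ]
}}

```text
t: 13.45
ee_pos: [0.555, 0.0205, 0.2637]
tcp_rot: [0.987, -0.163, 0.0, -0.0]
wrist_force: [0.7, -0.2, 6.3]
grip_width: 0.002
```

Force rose to 6.3 N, so it may have locked. I try a smaller step.

Request:
{"fn": "drive_tool", "kwargs": {
  "deltas": [
    [[1,0,0,0,0]]
  ]
}}

```text
t: 13.55
ee_pos: [0.555, 0.0204, 0.2637]
tcp_rot: [0.987, -0.163, 0.0, -0.0]
wrist_force: [0.9, -0.2, 3.4]
grip_width: 0.001
```

Request:
{"fn": "drive_tool", "kwargs": {
  "deltas": [
    [[1,0,0,0.5,0]]
  ]
}}

```text
t: 13.65
ee_pos: [0.555, 0.0204, 0.2636]
tcp_rot: [0.987, -0.163, 0.0, -0.0]
wrist_force: [-1.4, -0.1, 9.0]
grip_width: 0.004
```

Request:
{"fn": "drive_tool", "kwargs": {
  "deltas": [
    [[1,0,0,0.3,0]]
  ]
}}

```text
t: 13.75
ee_pos: [0.555, 0.0205, 0.2636]
tcp_rot: [0.987, -0.163, 0.0, -0.0]
wrist_force: [-0.9, 0.1, 8.7]
grip_width: 0.005
```

The TCP stays at 0.2636 under ~9 N, so the sleeve is stopped. I back off upward and check the button by camera.

Request:
{"fn": "drive_tool", "kwargs": {
  "deltas": [
    [[1,0,0,-5,0],[1,0,0,-30,0],[1,0,0,-40,0],[1,0,0,-20,0],[1,0,0,0,0],[1,0,0,0,0]]
  ]
}}

```text
t: 14.35
ee_pos: [0.5545, 0.0204, 0.3574]
tcp_rot: [0.987, -0.163, -0.0, 0.0]
wrist_force: [0.6, -0.0, -1.0]
grip_width: 0.005
```

```bash
python3 - <<'E'
from h import *
p=robot.get_image("wrist");s=robot.state();print(s["ee_pos"],s["wrist_force"],s["t"])
b=[(d["centre"],round(d["confidence"],2)) for d in robot.pinpoint(p,"button_face")]
t=[(d["centre"],round(d["confidence"],2)) for d in robot.pinpoint(p,"sleeve_top")]
print(b,t,[onz(p,d[0],.235) for d in b],[onz(p,d[0],.264) for d in t])
from scipy.spatial.transform import Rotation as R
M=R.from_quat(s["tcp_rot"]).as_matrix()
im=p["img"].copy()
c=onz(p,t[0][0],.2636)
for o in (.0255,.0205):  # button face edge: out / riding
    f=np.r_[(c+M[:,0]*o)[:2],.2346]
    print(o,proj(p,[f+M[:,1]*-.009,f+M[:,1]*.009]).round(1))
cap=[np.r_[(c+M[:,0]*i*.017+M[:,1]*j*.017)[:2],.2636] for i,j in[(-1,-1),(1,-1),(1,1),(-1,1)]]
print(proj(p,cap).round(1))
cv2.imwrite("pics/w4.png",cv2.resize(im[140:260,210:370],(800,600),interpolation=cv2.INTER_CUBIC)[:,:,::-1])
E
```

```text
[0.5540276  0.02039412 0.35649731] [-0.03022932 -0.13961164 -0.14904671] 14.4
[([314.8, 202.9], 0.44)] [([288.3, 219.7], 0.69)] [array([0.57776787, 0.01261565, 0.235     ])] [array([0.5544986 , 0.01460677, 0.264     ])]
0.0255 [[318.2 199. ]
 [317.6 219.2]]
0.0205 [[312.3 199. ]
 [311.8 219.2]]
[[266.  198.4]
 [310.7 198.5]
 [309.8 240.2]
 [266.7 240.2]]
```

View pics/w4.png

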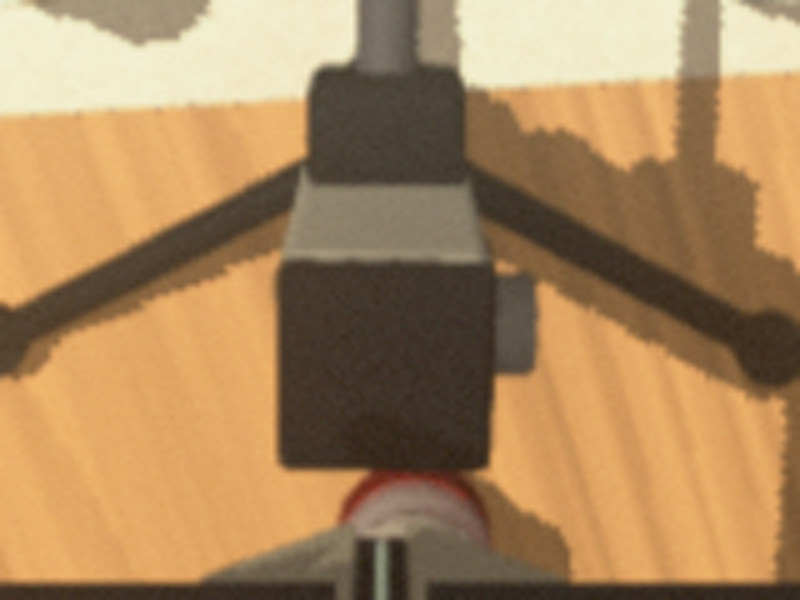

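The button's outer edge is at column ~317.4. Fully out predicts about 317 and riding on the post about 311, so the button is fully out. The gripper is clear, so I hand in.

```bash
python3 -c "
from plant import robot
print(robot.close_job(), robot.state()['wrist_force'])"
```

```text
the job is handed in; nothing more can be done
the job is handed in; nothing more can be done
```

The lamp is lowered to its next hole and locked there. I handed the job in at about 14.4 s, and the hand-in reported no verdict.

- **What I did:** I pinched the button fully in (35 mm across the jaws) and brought the sleeve down about 16 mm. I then let the button go and pushed on the cap with shut fingers. The sleeve slid at about 3 N and stopped about 56 mm down.
- **Lock:** After the stop, 0.8 mm more commanded push did not move the sleeve. The readings peaked at 9 N, under the 25 N limit.
- **Button:** With the gripper backed off about 90 mm, the wrist picture shows the button's outer edge at column 317.4. Fully out predicts about 317; riding on the post would be about 311.
- **Touch:** The wrist force was about zero at the end.
- **What disagreed:**
    - The first position estimates of the sleeve differed by up to about 1 cm between cameras; the close wrist looks settled it.
    - The force reading dropped back to 3.4 N once, just after the click, before the stop was confirmed.
- **Not checked:** I did not measure the bystanders again at the end. No unexpected contact forces showed up at any step.

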